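# Free the stuck block of a dry-block heater

## Robot

A 6-joint arm with a two-finger parallel gripper is mounted at the origin on the work surface. World frame = base frame: x ahead of the robot, y to its left, z up, the work surface at z = 0. Lengths are in m, angles in rad, forces in N, time in s.
With the tool pointing down it reaches from about 0.35 to 0.85 m from the base axis. Payload 8.1 kg.
Tool frame: the origin (TCP) lies midway between the tips of the shut fingers; the grasp point (between the pads) lies 19 mm behind it (robot.tcp_to_grasp is the distance from the TCP to the grasp point, in m); x points along the fingers, y is the direction in which the jaws open and shut, and the axes are right-handed (so a half turn about x gives the same grasp; the last joint's range is limited). The gripper opens to 93 mm and grips with 3 to 60 N. Pads are 15 mm wide; open, the fingers measure 128 mm over their backs; the gripper's body (75 mm by 188 mm) begins 65 mm behind the grasp point.
Start: joints at [1.07, 0.13, 1.488, -0, 1.523, -0.085], TCP at [0.242, 0.549, 0.219] pointing down, gripper open.
Joint ranges: [-2.96, 2.96], [-0.89, 2.26], [0.02, 2.5], [-1.34, 4.48], [0, 2.73], [-2.66, 2.66]. Speed limits (rad/s): [2.39, 2.39, 2.79, 3.14, 3.14, 3.14].

## Interface

Orientations are given as a rotation vector (axis times angle).
In Python, from plant import robot gives the robot as it stands.
- The arm moves only by the tool play_rows, never from a script. Its argument "plan" is a list of rows, each an object with "slide": the shift along the world's x, y, z as a fraction of full scale, a list of three; "roll": the turn about the world's z as a fraction of full scale; "fingers": the gripper command: -1 is shut, 1 is fully open, values between are in proportion. A call has 1 to 20 rows; each row shifts and turns the commanded pose from where the row before left it; what a row does not reach is not made up. Full scale, the value 1, is 30 mm for a shift and 8 degrees for a turn. A row lasts 1/8 s, in which the tool goes at most 62.5 mm and 10.7 degrees, less where a joint would pass 70% of its speed; a pose out of reach is approached as far as the arm can. A call with a number of a shift or a turn outside -1 to 1 is refused whole. A call with a gripper value outside its range is refused whole. The fingers move at their own pace and stop on an object; "squeeze" is the grip in N (left out, the last holds). Time passes only in rows, so rows that do not move let the fingers close. It gives the time, the measured TCP pose, the force and the opening at its end, in the units of the state.
- robot.read_state(): the state, without advancing time (a new reading comes with each control period).
- robot.read_camera(name): name is "side" or "top"; returns the picture (480x640x3 uint8, red, green, blue); there is no depth.
- robot.get_calibration(name): a dict with "fx", "fy", "cx", "cy" (pixels), "R" (3x3) and "t" (3): a world point X has camera coordinates R X + t. Camera axes: x right, y down, z forward; pixel columns grow to the right and rows downward; lengths in m; the calibration is good to about 2 mm. A picture is of the moment at which its call begins. get_calibration takes no time and is no camera call.
- robot.close_job(): hands the job in, once; it reports no verdict.
Trained networks look in the newest picture that a camera, given by its name, has taken for a name from the list of things; names that differ only in an ending like _2 or _b are one class to them, and where a whole thing is asked for, a point or a joint stands for the part that bears it (a point fixed in the world has none). Each returns a list of dicts, best first, with "p" (0 to 1); they miss things now and then, are a little off and sometimes report something else, mostly with a low value. They report only what shows in the picture. A call takes as long as a camera call. They do not tell look-alikes from the thing itself.
- robot.boxes_of(camera, target): "extent" ([centre column, centre row, width, height] in pixels, round what is visible of it).
- robot.regions_of(camera, target): "region" (480x640 bool, what is visible of it) and "extent" ([centre column, centre row, width, height] in pixels, round what is visible of it).
- robot.mark_of(camera, target): "point" ([column, row] in pixels: a listed point, or the origin of a listed thing).
The state is a dict: "t": time; "q": joint angles; "dq": joint speeds; "joint_torque": joint torques, N m; "tool_pos": TCP position; "orientation": TCP orientation; "force": force on the tool from outside, world axes, zero at the start; "wrist_torque": the same for the moment, N m; "opening": finger opening in m.
Only numpy, scipy, OpenCV 4.12 (cv2) and the standard library are available. Lean on these libraries where they do the work, as an engineer would, in place of code of your own. Each camera call takes 0.05 s, during which the arm holds its last target.

## Task

The aluminium block has stuck in the dry-block heater. First turn the heater's dial down until its pointer reads zero; then take the block by the red grip of its lifter and rock it side to side, letting it climb a little with every swing, until it comes free, without dragging the heater or pulling it up off the bench and without disturbing anything else. Finish holding the block level and still over its well, about two centimetres clear of the top of the heater: the job ends with the block in the gripper, so that I can check the well.

Things in the scene. Friction and masses are not known exactly. Their poses are not given: they have to be found in the camera images.
- heater: Dry-block heater: white case 160 mm (x) by 270 mm (y), flat top deck 90 mm above the bench, about 3.2 kg, standing loose on rubber feet. Origin: centre of its underside. Its front (vents, red switch) faces -x; the dark panel with the dial is the -y half of the deck, the well with the block the +y half. An upward pull of 30 to 35 N on the block starts to tip it off the bench.
- dial (a joint): Angle of the temperature dial, rad. 0: pointer at zero, on the longer red mark towards the heater's front (-x). It grows clockwise seen from above (scale marks every 0.43), so turn it down counter-clockwise. Starts between 0.6 and 1.4, stays where it is left, and can go 0.35 past zero before its stop. Within 0.15 counts as zero.
- dial_grip (a point): Grip point on the dial's vertical axis, 123 mm above the bench, 75 mm from the heater's centre towards -y. The black knob is an upright bar 42 mm long, 14 mm thick, 32 mm tall (top 133 mm above the bench) on a 44 mm disc; the white line on one end is the pointer. At 0 the bar lies along the heater's x, white end to -x. It turns very lightly.
- well (a point): Centre of the well's mouth, level with the deck, 60 mm from the heater's centre towards +y. The well is 78 mm (x) by 53 mm (y) and 26 mm deep, so the seated block can lean about 6 degrees to +y or -y, more as it climbs.
- strips (a point): Centre between the two spring strips that grip the block, one in the +y and one in the -y wall of the well, 8 to 16 mm above its floor; the block is free once its underside is over 16 mm above the floor. Pulled straight, both hold (35 to 50 N) and the heater tips instead. Leaned 3 to 6 degrees to a side, the block pivots on one strip and its other side slides up.
- block: Aluminium heating block, 75 mm (x) by 50 mm (y) by 46 mm high, 0.36 to 0.48 kg, eight tube holes in its top. Origin: centre of its underside. Seated: axes as the heater's, underside on the well's floor 64 mm above the bench, top 20 mm above the deck. Swings of 5 degrees either way about its x climb 3 to 4 mm each: five to eight free it. If it lags behind the hand, rock on without lifting.
- lifter (a point): Centre of the red grip of the lifter, 83 mm straight above the block's origin (147 mm above the bench when seated). The grip is an upright flat paddle: 60 mm along the block's x, 12 mm thick along its y (pinch it there), 26 mm tall, its lower edge 24 mm above the block's top, on a thin steel rod screwed into the block.
- spare_block: Bystander: a second aluminium block, 75 x 50 x 46 mm with six wide holes and no lifter, on the bench beside the heater's +y end. Origin: centre of its underside. Leave it alone.
- rack: Bystander: white tube rack, 90 mm (x) by 230 mm (y), 63 mm high, with blue-capped tubes up to 99 mm high, behind the heater. Origin: centre of its underside. Leave it alone.
- dish_low: Bystander: lower of two stacked round culture dishes, 91 mm across and 16 mm high, by the heater's -y end. Origin: centre of its underside. Leave it alone.
- dish_top: Bystander: upper dish of that stack, 91 mm across and 16 mm high. Origin: centre of its underside. Leave it alone.
- dish_far: Bystander: single culture dish with a tan face, 91 mm across, 16 mm high, behind the heater's -y end. Origin: centre of its underside. Leave it alone.
- marker: Bystander: white marker pen with a black cap, 130 mm long along its x, 16 mm thick, lying in front of the heater. Origin: centre of its underside. Leave it alone.
There are look-alikes about, which are no part of the job. Leave any yellow look-alike of the block alone.

How it is judged:
By the outcome, as a careful person would: the job done as asked, in the order asked, and still so for the second after the job is handed in, while the arm keeps its last pose, push and grip.
It also fails if it takes over 64 s, if anything falls off the work surface, if the arm or the gripper's body presses on something with over 40 N, if the wrist force passes 120 N, or if a joint passes its speed limit or range.

## Working session

There is one attempt and no reset: what is moved stays moved. The work goes in short steps, Python scripts to look and compute and a tool call to move; the robot and the scene stay as the last step left them, time stands still between calls to the robot, and variables do not carry over. Pictures are saved under pics/ and viewed, and the job is handed in when it is done.

Besides the shell and the picture viewer there is one more tool, called by a JSON object that holds its "method" and its "body". play_rows: Moves the arm, as the interface text tells. Its arguments: {"type":"object","properties":{"plan":{"type":"array","items":{"type":"object","properties":{"slide":{"type":"array","items":{"type":"number","minimum":-1,"maximum":1}},"roll":{"type":"number","minimum":-1,"maximum":1},"fingers":{"type":"number"}}}},"squeeze":{"type":"number"}},"required":["plan"]}

```bash
ls; mkdir -p pics; python3 - <<'E'
from plant import robot
import cv2
for c in ("side","top"):
    im=robot.read_camera(c); cv2.imwrite(f"pics/{c}0.png",im[:,:,::-1])
    k=robot.get_calibration(c); print(c,k)
    for n in ("heater","dial","dial_grip","well","lifter","block","spare_block"):
        print(n,[(r['point'],round(r['p'],2)) for r in robot.mark_of(c,n)][:3])
s=robot.read_state(); print(s)
E
```

```text
pics
side {'fx': 569.5811717415572, 'fy': 569.5811717415572, 'cx': 320.7193866324553, 'cy': 233.58446691174495, 'R': array([[ 0.90617178, -0.42287739, -0.00523557],
       [-0.33101119, -0.7015004 , -0.63113294],
       [ 0.26321909,  0.5736479 , -0.77565701]]), 't': array([-0.53274669,  0.29302793,  0.93461835])}
heater [([269.7, 272.1], 0.77)]Traceback (most recent call last):
  File "<stdin>", line 7, in <module>
ValueError: it knows: block, dial_grip, dish_far, dish_low, dish_top, heater, lifter, marker, rack, spare_block, strips, well
```

```bash
cat > h.py <<'E'
from plant import robot
import cv2, numpy as np
def proj(c,X):
    k=robot.get_calibration(c); p=k['R']@np.array(X,float)+k['t']
    return np.array([k['fx']*p[0]/p[2]+k['cx'],k['fy']*p[1]/p[2]+k['cy']])
def ray(c,u):
    k=robot.get_calibration(c); d=k['R'].T@np.array([(u[0]-k['cx'])/k['fx'],(u[1]-k['cy'])/k['fy'],1.])
    return -k['R'].T@k['t'], d/np.linalg.norm(d)
def tri(us,ut):
    o1,d1=ray('side',us);o2,d2=ray('top',ut)
    A=np.stack([d1,-d2],1); s=np.linalg.lstsq(A,o2-o1,rcond=None)[0]
    a=o1+s[0]*d1;b=o2+s[1]*d2
    return (a+b)/2,np.linalg.norm(a-b)
def atz(c,u,z):
    o,d=ray(c,u); return o+d*(z-o[2])/d[2]
E
python3 - <<'E'
from h import *
R={}
for c in ("side","top"):
    im=robot.read_camera(c); cv2.imwrite(f"pics/{c}0.png",im[:,:,::-1])
    for n in ("heater","dial_grip","well","lifter","block","strips","spare_block"):
        r=robot.mark_of(c,n); R[c,n]=r
        print(c,n,[(np.round(q['point'],1),round(q['p'],2)) for q in r][:3])
for n in ("heater","dial_grip","well","lifter","block","strips","spare_block"):
    for a in R['side',n][:2]:
        for b in R['top',n][:2]: print(n,tri(a['point'],b['point']))
print(robot.get_calibration('top'))
s=robot.read_state(); print(s)
E
```

```text
side heater [(array([270.2, 274.2]), 0.58)]
side dial_grip [(array([267.3, 270.7]), 0.71), (array([353. , 236.6]), 0.28)]
side well [(array([263.2, 221.1]), 0.57)]
side lifter [(array([298.6, 137.8]), 0.98), (array([264.9, 201.9]), 0.74), (array([177.2, 174. ]), 0.66)]
side block [(array([265. , 231.2]), 0.58), (array([184.9, 199.6]), 0.58), (array([300. , 169.9]), 0.56)]
side strips [(array([263.5, 223.9]), 0.69), (array([264.7, 267.4]), 0.45)]
side spare_block [(array([242.6, 195.6]), 0.73), (array([362.7, 337.3]), 0.32)]
top heater [(array([305.7, 293.6]), 0.69)]
top dial_grip [(array([343.1, 308.6]), 0.87)]
top well [(array([273.2, 280.8]), 0.71), (array([341.1, 307.8]), 0.66)]
top lifter [(array([178.5, 202.2]), 0.9), (array([161.9, 340. ]), 0.77), (array([269.9, 278.3]), 0.64)]
top block [(array([192.3, 210.8]), 0.83), (array([274.3, 278.5]), 0.77), (array([176.3, 336.9]), 0.76)]
top strips [(array([275.2, 280.9]), 0.6)]
top spare_block [(array([199.2, 276.5]), 0.66)]
heater (array([0.50398224, 0.05917148, 0.00962912]), np.float64(0.00828245862863411))
dial_grip (array([ 0.4775
[... 1664 characters left out ...]
35429e-01]]), 't': array([0.0362564 , 0.60503373, 0.87959871])}
{'t': 0.9, 'q': array([ 1.06961059e+00,  1.30403304e-01,  1.48817354e+00,  4.08473869e-05,
        1.52299549e+00, -8.54053018e-02]), 'dq': array([ 0.00046556,  0.00202191,  0.00034015, -0.00078923, -0.00143676,
        0.00048568]), 'joint_torque': array([-5.77548271e-04, -5.59753704e+01, -4.92052102e+01,  7.69004691e-02,
        2.28464504e-02, -1.35251580e-05]), 'tool_pos': array([0.24232002, 0.54891177, 0.21864779]), 'orientation': array([ 0.32615483,  1.54611497, -0.32610545]), 'force': array([0.86519216, 0.23435852, 0.03096158]), 'wrist_torque': array([-0.00813355,  0.02534874, -0.00805954]), 'opening': 0.0923161206879285}
```

View pics/side0.png

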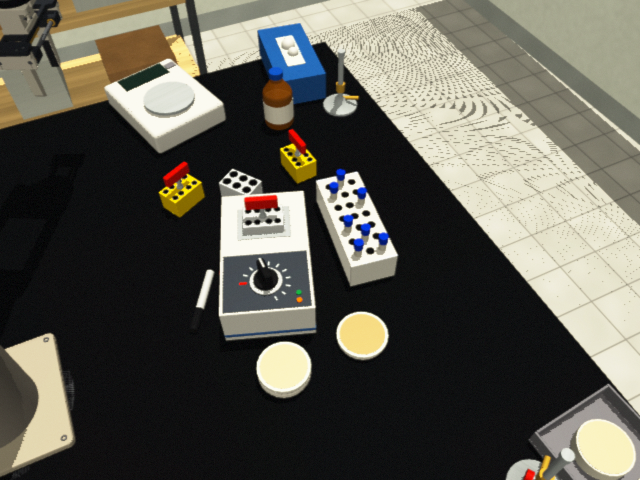

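View pics/top0.png

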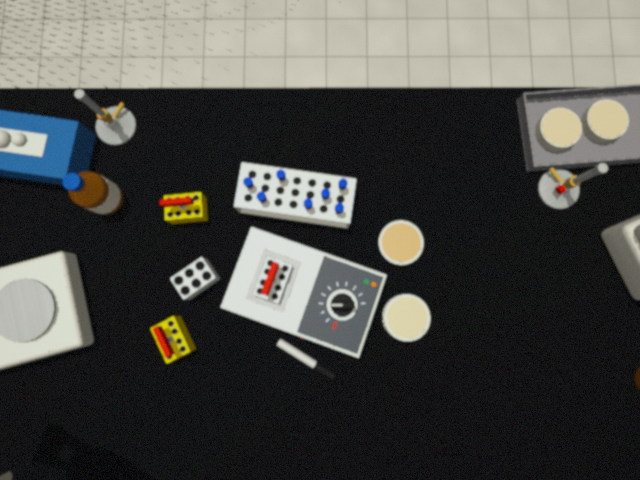

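The side view shows the heater with the white block and its red lifter at about (262,203) and the dial at about (266,278). The two yellow blocks with red lifters at (182,190) and (298,155) are look-alikes. In the top view the heater is turned by about 20°, with the dial at (342,304) and the real lifter at (270,278). I'll zoom in to fit the pose.

```bash
python3 - <<'E'
import cv2
a=cv2.imread('pics/top0.png')[215:365,210:400]; cv2.imwrite('pics/top0z.png',cv2.resize(a,None,fx=4,fy=4,interpolation=cv2.INTER_CUBIC))
a=cv2.imread('pics/side0.png')[185:345,205:325]; cv2.imwrite('pics/side0z.png',cv2.resize(a,None,fx=3.7,fy=3.7,interpolation=cv2.INTER_CUBIC))
E
```

```text
(no output)
```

View pics/top0z.png

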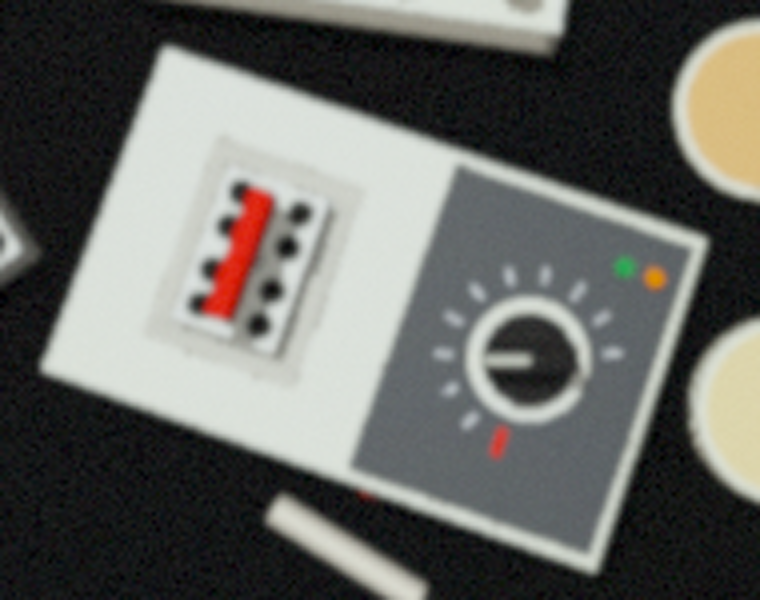

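View pics/side0z.png

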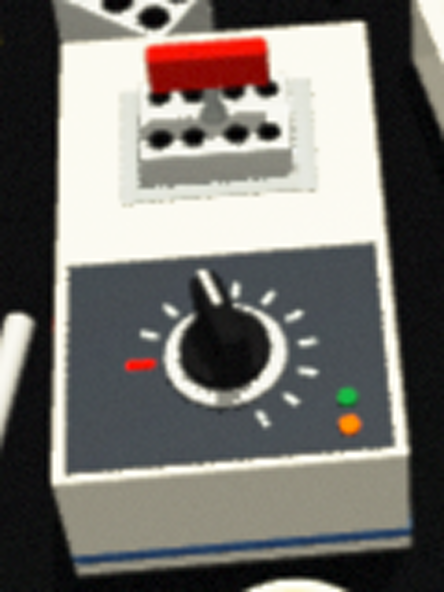

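```bash
python3 - <<'E'
from h import *
from scipy.optimize import least_squares
T=[(251.2,226.2),(220,307.5),(359.5,358.2),(387,274.5)]
S=[(221.8,195.3),(303.4,191.8),(315.3,308),(219.3,314.7)]
# corners in local: front=-x
loc={'+x+y':(.08,.135),'-x+y':(-.08,.135),'-x-y':(-.08,-.135),'+x-y':(.08,-.135)}
To=['+x+y','-x+y','-x-y','+x-y']; So=['-x+y','+x+y','+x-y','-x-y']
def pt(p,l,z): 
    c,s=np.cos(p[2]),np.sin(p[2]); return [p[0]+c*l[0]-s*l[1],p[1]+s*l[0]+c*l[1],z]
def res(p,w=(1,1)):
    r=[]
    for u,o in zip(T,To): r+=list(w[0]*(proj('top',pt(p,loc[o],p[3]))-u))
    for u,o in zip(S,So): r+=list(w[1]*(proj('side',pt(p,loc[o],p[3]))-u))
    return np.array(r)
for w in ((1,1),(1,0),(0,1)):
    f=least_squares(res,[.5,.06,0,.09],args=(w,)); p=f.x; print(w,p,np.degrees(p[2]),np.abs(f.fun).max().round(1))
f=least_squares(res,[.5,.06,0,.09]); p=f.x
print('well',pt(p,(0,.06),.09),'dial',pt(p,(0,-.075),.123))
# triangulate lifter from red region centre
for n,z in (('lifter',.147),):
  for c in ('side','top'):
    L=pt(p,(0,.06),z); print(c,'exp',proj(c,L))
    im=cv2.imread(f'pics/{c}0.png'); hsv=cv2.cvtColor(im,cv2.COLOR_BGR2HSV)
    m=(((hsv[...,0]<6)|(hsv[...,0]>174))&(hsv[...,1]>180)&(hsv[...,2]>80)).astype(np.uint8)
    u=proj(c,L).astype(int); m2=m*0; m2[u[1]-25:u[1]+25,u[0]-25:u[0]+25]=1
    ys,xs=np.nonzero(m&m2); print('red',xs.mean(),ys.mean(),len(xs),xs.min(),xs.max(),ys.min(),ys.max())
D=pt(p,(0,-.075),.133)
for c in ('top','side'): print(c,'dial top',proj(c,D),'disc',proj(c,pt(p,(0,-.075),.1)))
# pointer
a=atz('top',(210+487/4,215+360/4),.133);b=atz('top',(210+533/4,215+360/4),.133)
def ang(v): # local
    d=np.array(v)[:2]; c,s=np.cos(p[2]),np.sin(p[2]); l=np.array([c*d[0]+s*d[1],-s*d[0]+c*d[1]])
    # 0 at -x, clockwise from above: -x -> +y
    return np.arctan2(l[1],-l[0])
print('top ptr',a,b,ang(a-b), ang(a-np.array(D)))
a=atz('side',(205+203/3.7,185+272/3.7),.133);b=atz('side',(205+217/3.7,185+302/3.7),.133)
print('side ptr',a,b,ang(a-b),ang(a-np.array(D)))
s=robot.read_state(); from scipy.spatial.transform import Rotation as Ro
print(Ro.from_rotvec(s['orientation']).as_matrix().round(3))
for c in ('top','side'):
    im=robot.read_camera(c)
E
```

```text
(1, 1) [ 0.50433399  0.06058162 -0.34453177  0.09237122] -19.740216490128237 1.4
(1, 0) [ 0.50329114  0.06074796 -0.3424017   0.09617673] -19.618172172671375 0.3
(0, 1) [ 0.50604762  0.06304959 -0.34760409  0.08842567] -19.91624740743422 1.0
well [np.float64(0.524599354267264), np.float64(0.11705564110235823), 0.09] dial [np.float64(0.4790022938520254), np.float64(-0.010010908711072526), 0.123]
side exp [260.95377967 202.76232901]
red 260.68684210526317 202.18684210526317 380 245 276 196 209
top exp [270.82958897 277.93159904]
red 269.36538461538464 278.3125 208 260 277 263 293
top dial top [343.61804995 304.3272521 ] disc [342.67110217 304.24160281]
side dial top [263.77821175 268.02685755] disc [265.37011462 279.26213612]
top ptr [0.47783497 0.01084098 0.133     ] [ 0.47783199 -0.00935563  0.133     ] 1.226412295716984 1.1703411886737471
side ptr [0.48024393 0.01128247 0.133     ] [ 0.47986335 -0.00722087  0.133     ] 1.2468301877504266 1.2845097408323864
[[-0.     0.404  0.915]
 [ 0.     0.915 -0.404]
 [-1.     0.    -0.   ]]
```

{"method": "play_rows", "body": {"plan": [{"slide": [0.416,-0.98,0],"roll": -0.4355,"fingers": 1},{"slide": [0.416,-0.98,0],"roll": -0.4355,"fingers": 1},{"slide": [0.416,-0.98,0],"roll": -0.4355,"fingers": 1},{"slide": [0.416,-0.98,0],"roll": -0.4355,"fingers": 1},{"slide": [0.416,-0.98,0],"roll": -0.4355,"fingers": 1},{"slide": [0.416,-0.98,0],"roll": -0.4355,"fingers": 1},{"slide": [0.416,-0.98,0],"roll": -0.4355,"fingers": 1},{"slide": [0.416,-0.98,0],"roll": -0.4355,"fingers": 1},{"slide": [0.416,-0.98,0],"roll": -0.4355,"fingers": 1},{"slide": [0.416,-0.98,0],"roll": -0.4355,"fingers": 1},{"slide": [0.416,-0.98,0],"roll": -0.4355,"fingers": 1},{"slide": [0.416,-0.98,0],"roll": -0.4355,"fingers": 1},{"slide": [0.416,-0.98,0],"roll": -0.4355,"fingers": 1},{"slide": [0.416,-0.98,0],"roll": -0.4355,"fingers": 1},{"slide": [0.416,-0.98,0],"roll": -0.4355,"fingers": 1},{"slide": [0.416,-0.98,0],"roll": -0.4355,"fingers": 1},{"slide": [0.416,-0.98,0],"roll": -0.4355,"fingers": 1},{"slide": [0.416,-0.98,0],"roll": -0.4355,"fingers": 0.5},{"slide": [0.416,-0.98,0],"roll": -0.4355,"fingers": 0},{"slide": [0,0,0],"roll": 0,"fingers": -0.2}], "squeeze": 4}}

```text
t: 3.5
tool_pos: [0.4798, -0.0113, 0.2186]
orientation: [1.211, 1.207, -1.212]
force: [-0.3, 1.2, 0.7]
opening: 0.0677
```

```bash
cat >> h.py <<'E'
from scipy.spatial.transform import Rotation as Ro
def st():
    s=robot.read_state(); M=Ro.from_rotvec(s['orientation']).as_matrix()
    print('t',s['t'],'pos',s['tool_pos'].round(4),'jaw',np.degrees(np.arctan2(M[1,1],M[0,1])).round(2),'xax',M[:,0].round(3),'F',s['force'].round(1),'tq',s['wrist_torque'].round(2),'open',round(s['opening'],4))
def snap(n,boxT=(215,365,210,400),boxS=(165,345,195,345)):
    for c,b in (('top',boxT),('side',boxS)):
        im=robot.read_camera(c)[:,:,::-1]; cv2.imwrite(f'pics/{c}{n}_full.png',im)
        a=im[b[0]:b[1],b[2]:b[3]]; k=3
        cv2.imwrite(f'pics/{c}{n}.png',cv2.resize(a,None,fx=k,fy=k,interpolation=cv2.INTER_CUBIC))
    A=cv2.imread(f'pics/top{n}.png');B=cv2.imread(f'pics/side{n}.png')
    H=max(A.shape[0],B.shape[0]); A=cv2.copyMakeBorder(A,0,H-A.shape[0],0,0,0);B=cv2.copyMakeBorder(B,0,H-B.shape[0],0,0,0)
    C=np.hstack([A,B]); f=min(800/C.shape[1],600/C.shape[0]); cv2.imwrite(f'pics/both{n}.png',cv2.resize(C,None,fx=f,fy=f))
E
python3 -c "
from h import *
st();snap(1)"
```

```text
t 3.5 pos [ 0.4798 -0.0113  0.2186] jaw -0.19 xax [-0. -0. -1.] F [-0.3  1.2  0.7] tq [-0.04  0.05  0.  ] open 0.0677
```

View pics/both1.png

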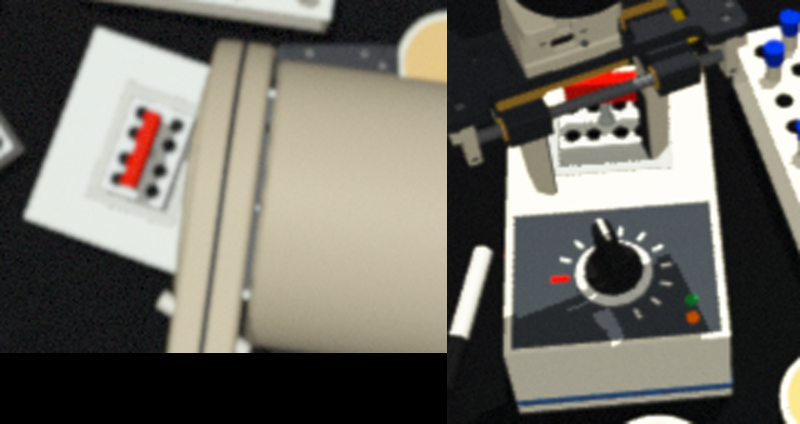

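The side view shows the fingers above the dial, with the bar pointing about along world y, across the jaws. I'll descend with the fingers about 35 mm apart.

{"method": "play_rows", "body": {"plan": [{"slide": [-0.02,0.03,-0.9],"roll": 0,"fingers": -0.25},{"slide": [0,0,-0.9],"roll": 0,"fingers": -0.25},{"slide": [0,0,-0.8],"roll": 0,"fingers": -0.25},{"slide": [0,0,-0.6],"roll": 0,"fingers": -0.25},{"slide": [0,0,-0.4],"roll": 0,"fingers": -0.25},{"slide": [0,0,-0.1],"roll": 0,"fingers": -0.25},{"slide": [0,0,0],"roll": 0,"fingers": -0.3}]}}

```text
t: 4.47
tool_pos: [0.4792, -0.0088, 0.1081]
orientation: [1.21, 1.209, -1.209]
force: [-0.0, 0.4, 0.6]
opening: 0.033
```

```bash
python3 -c "
from h import *
st();snap(2)"
```

```text
t 4.475 pos [ 0.4792 -0.0088  0.1081] jaw -0.01 xax [ 0.001 -0.    -1.   ] F [-0.   0.4  0.6] tq [-0.02  0.05 -0.01] open 0.033
```

View pics/side2.png

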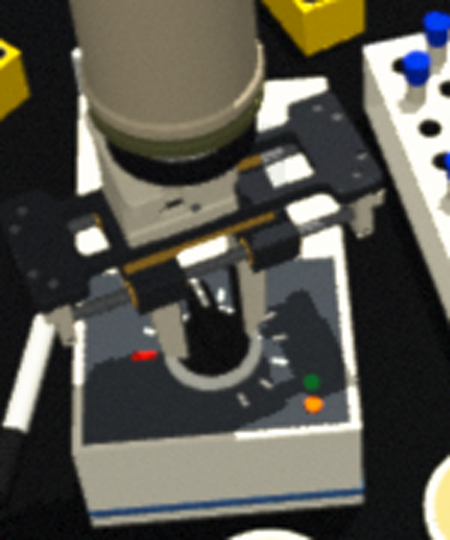

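The fingers straddle the knob evenly at about (215,330). Closing softly.

{"method": "play_rows", "body": {"plan": [{"slide": [0,0,0],"roll": 0,"fingers": -0.6},{"slide": [0,0,0],"roll": 0,"fingers": -0.8},{"slide": [0,0,0],"roll": 0,"fingers": -1},{"slide": [0,0,0],"roll": 0,"fingers": -1},{"slide": [0,0,0],"roll": 0,"fingers": -1}]}}

```text
t: 5.2
tool_pos: [0.4791, -0.0089, 0.1079]
orientation: [1.21, 1.209, -1.209]
force: [0.5, -0.4, 3.2]
opening: 0.0144
```

```bash
python3 -c "
from h import *
st()"
```

```text
t 5.2 pos [ 0.4791 -0.0089  0.1079] jaw -0.02 xax [ 0.001 -0.    -1.   ] F [ 0.5 -0.4  3.2] tq [-0.1  -0.05  0.05] open 0.0144
```

{"method": "play_rows", "body": {"plan": [{"slide": [0,0,0],"roll": 0.88,"fingers": -1},{"slide": [0,0,0],"roll": 0.88,"fingers": -1},{"slide": [0,0,0],"roll": 0.88,"fingers": -1},{"slide": [0,0,0],"roll": 0.88,"fingers": -1},{"slide": [0,0,0],"roll": 0.88,"fingers": -1},{"slide": [0,0,0],"roll": 0.88,"fingers": -1},{"slide": [0,0,0],"roll": 0.88,"fingers": -1},{"slide": [0,0,0],"roll": 0.88,"fingers": -1},{"slide": [0,0,0],"roll": 0.88,"fingers": -1},{"slide": [0,0,0],"roll": 0.88,"fingers": -1},{"slide": [0,0,0],"roll": 0,"fingers": -1},{"slide": [0,0,0],"roll": 0,"fingers": -1}]}}

```text
t: 6.7
tool_pos: [0.4793, -0.0087, 0.1079]
orientation: [0.271, 1.553, -0.27]
force: [3.9, 1.4, 1.5]
opening: 0.014
```

```bash
python3 -c "
from h import *
st()"
```

```text
t 6.7 pos [ 0.4793 -0.0087  0.1079] jaw 70.23 xax [ 0.001  0.    -1.   ] F [3.9 1.4 1.5] tq [ 0.27 -0.59  0.01] open 0.014
```

{"method": "play_rows", "body": {"plan": [{"slide": [0,0,0],"roll": 0,"fingers": -0.4},{"slide": [0,0,0],"roll": 0,"fingers": -0.2},{"slide": [0,0,0.3],"roll": 0,"fingers": -0.1},{"slide": [0,0,0.8],"roll": 0,"fingers": -0.1},{"slide": [0,0,0.9],"roll": 0,"fingers": -0.1},{"slide": [0,0,0.9],"roll": 0,"fingers": -0.1},{"slide": [0.5,0.9,0],"roll": 0,"fingers": -0.1},{"slide": [0.5,0.9,0],"roll": 0,"fingers": -0.1},{"slide": [0.25,0.9,0],"roll": 0,"fingers": -0.1},{"slide": [0.25,0.9,0],"roll": 0,"fingers": -0.1},{"slide": [0,0.65,0],"roll": 0,"fingers": -0.1},{"slide": [0,0,0],"roll": 0,"fingers": -0.1}]}}

```text
t: 8.2
tool_pos: [0.5235, 0.1196, 0.1948]
orientation: [0.267, 1.554, -0.267]
force: [0.1, -0.2, -0.8]
opening: 0.0417
```

```bash
python3 -c "
from h import *
st();snap(3)"
```

```text
t 8.2 pos [0.5235 0.1196 0.1948] jaw 70.48 xax [-0. -0. -1.] F [ 0.1 -0.2 -0.8] tq [-0.02  0.02  0.02] open 0.0417
```

View pics/both3.png

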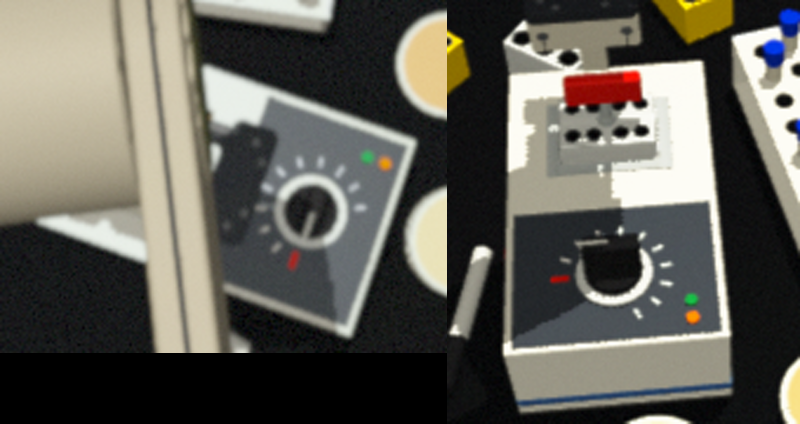

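The dial's white pointer, from (311,212) to (303,240) in the left panel, lines up with the red mark at (293,260). I'll check the angle with numbers, and also that the heater hasn't moved and where the lifter is.

```bash
python3 - <<'E'
from h import *
A=cv2.imread('pics/top3_full.png'); B=cv2.imread('pics/side3_full.png')
a=A[270:335,310:375]; b=B[235:295,235:305]
cv2.imwrite('pics/d3.png',np.hstack([cv2.resize(a,(400,400),interpolation=cv2.INTER_CUBIC),cv2.resize(b,(400,343),interpolation=cv2.INTER_CUBIC)[:343] if 0 else cv2.resize(b,(400,400),interpolation=cv2.INTER_CUBIC)]))
print(proj('side',[.5235,.1196,.195]))
for n in ('0','3'):
  f=f'pics/side{n}.png' if n=='0' else 'pics/side3_full.png'
  im=cv2.imread(f); hsv=cv2.cvtColor(im,cv2.COLOR_BGR2HSV)
  m=(((hsv[...,0]<6)|(hsv[...,0]>174))&(hsv[...,1]>180)&(hsv[...,2]>80))
  ys,xs=np.nonzero(m[185:225,235:290]); print(n,'lifter',xs.mean()+235,ys.mean()+185,xs.min()+235,xs.max()+235,ys.min()+185,ys.max()+185,len(xs))
  g=((hsv[...,0]>=12)&(hsv[...,0]<20)&(hsv[...,1]>180)); ys,xs=np.nonzero(g[280:310,285:310]); print('led',xs.mean()+285,ys.mean()+280)
  rm=m[265:300,220:255]; ys,xs=np.nonzero(rm); print('redmark',xs.mean()+220,ys.mean()+265)
r=[robot.mark_of('side','lifter')]
print([(np.round(q['point'],1),round(q['p'],2)) for q in r[0]])
E
```

```text
[257.43919212 183.38815172]
0 lifter 260.68684210526317 202.18684210526317 245 276 196 209 380
led 299.0 299.0
redmark 242.5 283.0
3 lifter 260.72340425531917 202.375 245 276 196 209 376
led 299.0 299.0
redmark 242.5 283.0
[(array([176.1, 173.2]), 0.9), (array([261.8, 199.6]), 0.88), (array([296.9, 139.2]), 0.87)]
```

View pics/d3.png

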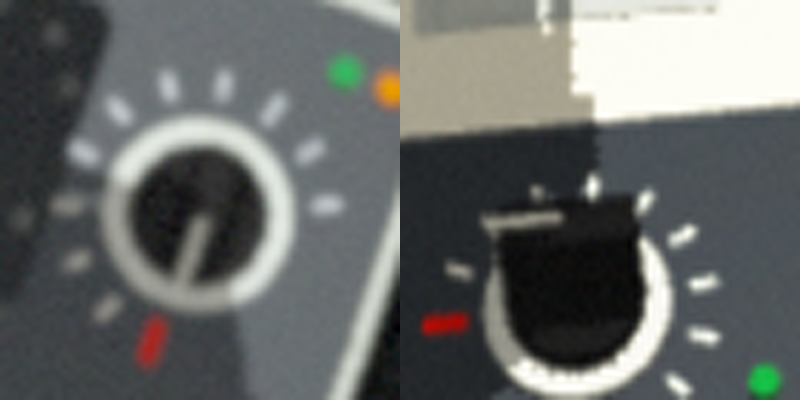

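View pics/side3_full.png

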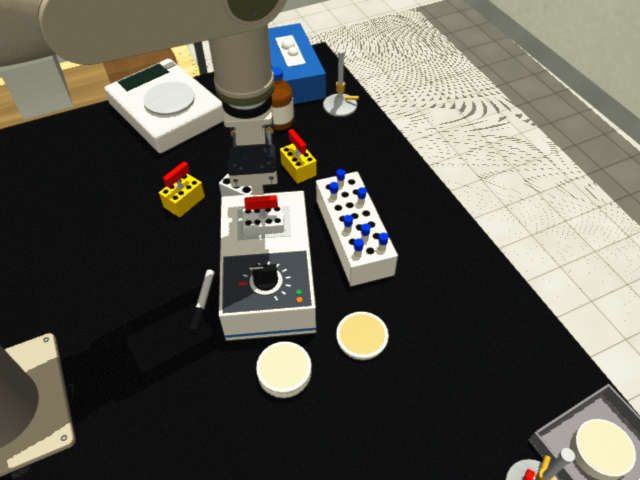

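The pointer matches the red mark (slopes 0.34 and 0.35), so the dial reads zero. The heater, its LED and the red mark are at the same pixels as at the start, so nothing was dragged. Next I'll go down onto the lifter.

{"method": "play_rows", "body": {"plan": [{"slide": [0.02,-0.06,-0.6],"roll": 0,"fingers": -0.1},{"slide": [0,0,-0.7],"roll": 0,"fingers": -0.2},{"slide": [0,0,-0.6],"roll": 0,"fingers": -0.3},{"slide": [0,0,-0.33],"roll": 0,"fingers": -0.3},{"slide": [0,0,0],"roll": 0,"fingers": -0.3}], "squeeze": 6}}

```text
t: 8.98
tool_pos: [0.5237, 0.1166, 0.1266]
orientation: [0.269, 1.556, -0.269]
force: [-0.5, -0.7, 0.2]
opening: 0.0326
```

```bash
python3 -c "
from h import *
st();snap(4)"
```

```text
t 8.975 pos [0.5237 0.1166 0.1266] jaw 70.37 xax [-0.002 -0.    -1.   ] F [-0.5 -0.7  0.2] tq [0.02 0.02 0.02] open 0.0326
```

View pics/side4.png

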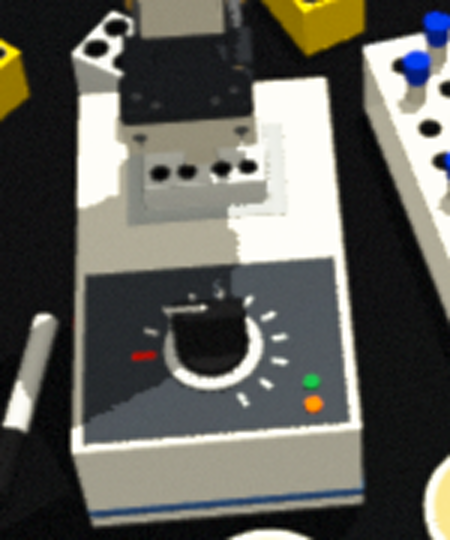

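The gripper covers the paddle and the block front shows below it at about (205,165), with no contact force. Closing softly first.

{"method": "play_rows", "body": {"plan": [{"slide": [0,0,0.03],"roll": 0,"fingers": -0.6},{"slide": [0,0,0],"roll": 0,"fingers": -0.8},{"slide": [0,0,0],"roll": 0,"fingers": -1},{"slide": [0,0,0],"roll": 0,"fingers": -1},{"slide": [0,0,0],"roll": 0,"fingers": -1}], "squeeze": 6}}

```text
t: 9.7
tool_pos: [0.5252, 0.1177, 0.1294]
orientation: [0.27, 1.552, -0.267]
force: [2.3, 4.6, 3.7]
opening: 0.012
```

```bash
python3 -c "
from h import *
st()"
```

```text
t 9.7 pos [0.5252 0.1177 0.1294] jaw 70.4 xax [ 0.002  0.001 -1.   ] F [2.3 4.6 3.7] tq [ 0.89 -0.32 -0.04] open 0.012
```

{"method": "play_rows", "body": {"plan": [{"slide": [0,0,0],"roll": 0,"fingers": -1},{"slide": [0,0,0],"roll": 0,"fingers": -1},{"slide": [0.03,0.09,0],"roll": 0,"fingers": -1},{"slide": [0.03,0.09,0.03],"roll": 0,"fingers": -1},{"slide": [0.03,0.09,0.03],"roll": 0,"fingers": -1},{"slide": [0,0,0],"roll": 0,"fingers": -1}], "squeeze": 25}}

```text
t: 10.45
tool_pos: [0.5261, 0.1208, 0.1297]
orientation: [0.263, 1.556, -0.276]
force: [-3.6, -15.6, 4.0]
opening: 0.0118
```

```bash
python3 -c "
from h import *
st();snap(5)"
```

```text
t 10.45 pos [0.5261 0.1208 0.1297] jaw 70.31 xax [-0.003 -0.007 -1.   ] F [ -3.6 -15.6   4. ] tq [-3.08  0.66  0.02] open 0.0118
```

View pics/both5.png

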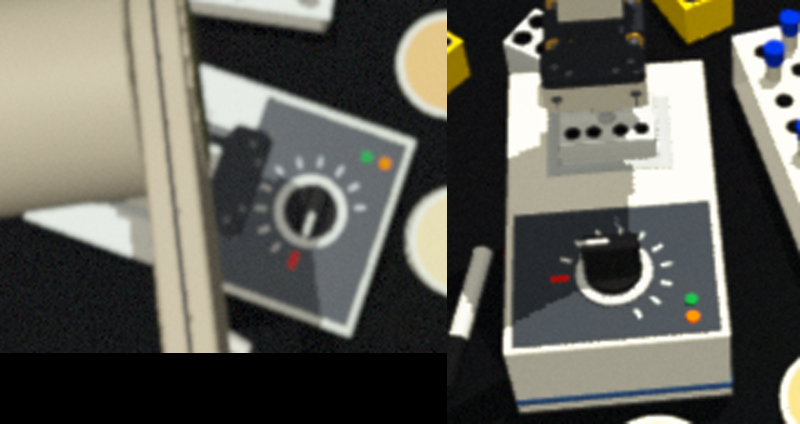

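The side push takes 15 N and the block has only leaned a little. I'll ease the squeeze so the paddle can tilt in the pads, and add some upward pull.

{"method": "play_rows", "body": {"plan": [{"slide": [0,0,0.04],"roll": 0,"fingers": -1},{"slide": [0,0,0.04],"roll": 0,"fingers": -1},{"slide": [0,0,0.04],"roll": 0,"fingers": -1}], "squeeze": 15}}

```text
t: 10.92
tool_pos: [0.5247, 0.122, 0.13]
orientation: [0.265, 1.559, -0.275]
force: [3.0, -6.3, -20.6]
opening: 0.0121
```

```bash
python3 -c "
from h import *
st()"
```

```text
t 10.925 pos [0.5247 0.122  0.13  ] jaw 70.32 xax [-0.006 -0.005 -1.   ] F [  3.   -6.3 -20.6] tq [-1.27 -0.64  0.03] open 0.0121
```

{"method": "play_rows", "body": {"plan": [{"slide": [0.03,0.09,-0.03],"roll": 0,"fingers": -1},{"slide": [0.03,0.09,0],"roll": 0,"fingers": -1},{"slide": [0,0,0],"roll": 0,"fingers": -1}]}}

```text
t: 11.3
tool_pos: [0.5261, 0.1266, 0.13]
orientation: [0.263, 1.56, -0.276]
force: [-3.0, -13.7, -7.4]
opening: 0.0118
```

```bash
python3 -c "
from h import *
st()"
```

```text
t 11.3 pos [0.5261 0.1266 0.13  ] jaw 70.31 xax [-0.008 -0.007 -1.   ] F [ -3.  -13.7  -7.4] tq [-2.48  0.54  0.11] open 0.0118
```

```bash
python3 -c "
from h import *
snap(6)
A=cv2.imread('pics/side5_full.png');B=cv2.imread('pics/side6_full.png');C=cv2.imread('pics/side4_full.png')
cv2.imwrite('pics/c6.png',np.hstack([cv2.resize(X[185:265,220:285],None,fx=4,fy=4,interpolation=cv2.INTER_CUBIC) for X in (C,A,B)]))"
```

```text
(no output)
```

View pics/c6.png

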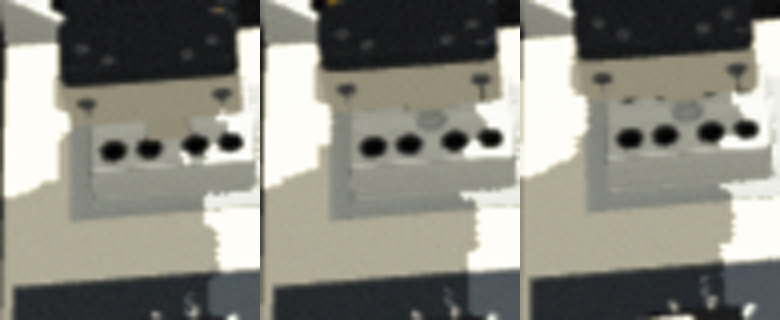

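```bash
python3 - <<'E'
from h import *
for n in ('0','4_full','5_full','6_full'):
  im=cv2.imread(f'pics/side{n}.png'); hsv=cv2.cvtColor(im,cv2.COLOR_BGR2HSV)
  m=(((hsv[...,0]<6)|(hsv[...,0]>174))&(hsv[...,1]>180)&(hsv[...,2]>80))
  g=((hsv[...,0]>=5)&(hsv[...,0]<20)&(hsv[...,1]>180)); ys,xs=np.nonzero(g[280:310,285:310]); led=(xs.mean()+285,ys.mean()+280)
  rm=m[265:300,220:255]; ys,xs=np.nonzero(rm); print(n,'led',np.round(led,2),'redmark',(xs.mean()+220).round(2),(ys.mean()+265).round(2))
ref=cv2.cvtColor(cv2.imread('pics/side4_full.png'),cv2.COLOR_BGR2GRAY).astype(np.float32)
for n in ('5_full','6_full'):
  g=cv2.cvtColor(cv2.imread(f'pics/side{n}.png'),cv2.COLOR_BGR2GRAY).astype(np.float32)
  for nm,(r0,r1,c0,c1) in dict(front=(310,345,210,325),panelR=(270,305,285,320),spare=(168,195,215,232)).items():
    print(n,nm,cv2.phaseCorrelate(ref[r0:r1,c0:c1],g[r0:r1,c0:c1],cv2.createHanningWindow((c1-c0,r1-r0),cv2.CV_32F)))
refT=cv2.cvtColor(cv2.imread('pics/top3_full.png'),cv2.COLOR_BGR2GRAY).astype(np.float32)
for n in ('5_full','6_full'):
  g=cv2.cvtColor(cv2.imread(f'pics/top{n}.png'),cv2.COLOR_BGR2GRAY).astype(np.float32)
  r0,r1,c0,c1=260,365,310,385; print('top',n,cv2.phaseCorrelate(refT[r0:r1,c0:c1],g[r0:r1,c0:c1],cv2.createHanningWindow((c1-c0,r1-r0),cv2.CV_32F)))
E
```

```text
0 led [299.   299.17] redmark 242.5 283.0
4_full led [299.   299.17] redmark 242.5 283.0
5_full led [299. 299.] redmark 242.38 282.95
6_full led [298.5 296.5] redmark 241.65 280.76
5_full front ((-0.18308359157868637, -0.09994104208649546), 0.8966058954044624)
5_full panelR ((-0.1409134902903837, -0.30044667399899794), 0.9485570950272643)
5_full spare ((-0.030345457313227797, 0.5286865318645528), 0.9771468678619636)
6_full front ((0.042369787080581034, -2.327443859007186), 0.439687556469882)
6_full panelR ((-0.4758300377807565, -2.772891322635971), 0.7552481433491648)
6_full spare ((-0.07245179726609052, 0.5431468229533696), 1.0194572185783228)
top 5_full ((0.2324035586622415, -0.062460197339831325), 0.9171091946260429)
top 6_full ((-2.495252458363396, -0.4611896413353236), 0.9630080460913387)
```

View pics/both6.png

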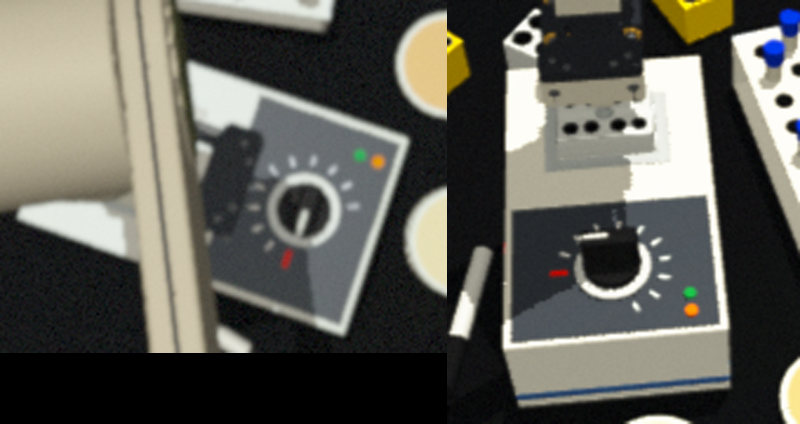

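The heater shifted about 4 mm towards +y while I pulled up and pushed sideways together. From here I'll rock with almost no vertical pull and keep the side force low, then put the shift right on the way back.

{"method": "play_rows", "body": {"plan": [{"slide": [-0.04,-0.1,-0.01],"roll": 0,"fingers": -1},{"slide": [-0.04,-0.1,0],"roll": 0,"fingers": -1},{"slide": [-0.04,-0.1,0],"roll": 0,"fingers": -1}], "squeeze": 15}}

```text
t: 11.78
tool_pos: [0.5242, 0.1223, 0.1305]
orientation: [0.27, 1.557, -0.268]
force: [5.8, 9.1, -20.0]
opening: 0.0121
```

```bash
python3 -c "
from h import *
st()"
```

```text
t 11.775 pos [0.5242 0.1223 0.1305] jaw 70.39 xax [-0.003  0.002 -1.   ] F [  5.8   9.1 -20. ] tq [ 1.65 -1.15  0.02] open 0.0121
```

{"method": "play_rows", "body": {"plan": [{"slide": [0,0,-0.05],"roll": 0,"fingers": -1},{"slide": [-0.03,-0.09,0],"roll": 0,"fingers": -1},{"slide": [-0.03,-0.09,0],"roll": 0,"fingers": -1},{"slide": [0,0,0],"roll": 0,"fingers": -1}]}}

```text
t: 12.28
tool_pos: [0.5231, 0.1182, 0.1306]
orientation: [0.271, 1.555, -0.265]
force: [2.8, 8.6, -13.5]
opening: 0.012
```

```bash
cat >> h.py <<'E'
def shift(n):
    ref=cv2.cvtColor(cv2.imread('pics/top3_full.png'),cv2.COLOR_BGR2GRAY).astype(np.float32)
    im=robot.read_camera('top')[:,:,::-1]; cv2.imwrite(f'pics/top{n}_full.png',im)
    g=cv2.cvtColor(np.ascontiguousarray(im),cv2.COLOR_BGR2GRAY).astype(np.float32)
    r0,r1,c0,c1=260,365,310,385
    (dx,dy),q=cv2.phaseCorrelate(ref[r0:r1,c0:c1],g[r0:r1,c0:c1],cv2.createHanningWindow((c1-c0,r1-r0),cv2.CV_32F))
    s=.80/461.9*1000
    print('heater shift mm: x %.1f y %.1f  q %.2f'%(-dy*s,-dx*s,q))
def side(n,crop=(165,265,215,305),k=6):
    im=robot.read_camera('side')[:,:,::-1]; cv2.imwrite(f'pics/side{n}_full.png',im)
    cv2.imwrite(f'pics/s{n}.png',cv2.resize(im[crop[0]:crop[1],crop[2]:crop[3]],None,fx=k,fy=k,interpolation=cv2.INTER_CUBIC))
E
python3 -c "
from h import *
st();shift(7);side(7)"
```

```text
t 12.275 pos [0.5231 0.1182 0.1306] jaw 70.43 xax [-0.001  0.004 -1.   ] F [  2.8   8.6 -13.5] tq [ 1.82 -0.6   0.  ] open 0.012
heater shift mm: x -0.6 y 0.6  q 0.93
```

View pics/s7.png

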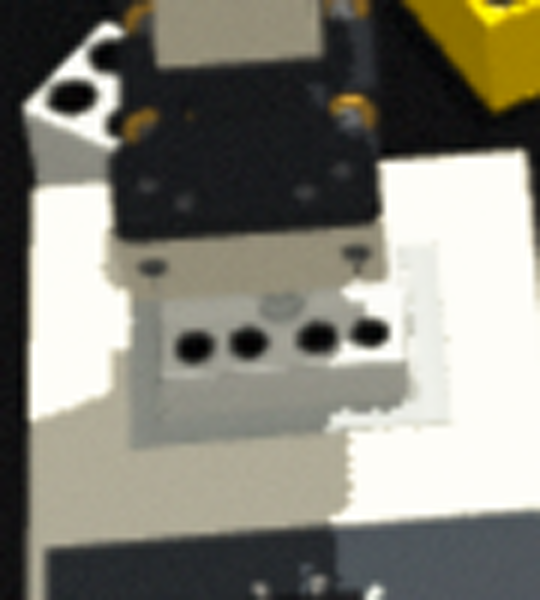

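The heater came back to within 1 mm of where it started. The wide pads clamp the full paddle and stop it tilting. I'll let go and regrip only the top of the paddle, lightly, for a longer lever with less resistance to tilt.

{"method": "play_rows", "body": {"plan": [{"slide": [0.03,0.08,-0.03],"roll": 0,"fingers": -0.6},{"slide": [0,0,0],"roll": 0,"fingers": -0.5},{"slide": [0,0,0.25],"roll": 0,"fingers": -0.5},{"slide": [0,0,0.25],"roll": 0,"fingers": -0.5},{"slide": [0,0,0],"roll": 0,"fingers": -0.5}], "squeeze": 4}}

```text
t: 13.0
tool_pos: [0.5254, 0.1184, 0.147]
orientation: [0.269, 1.552, -0.268]
force: [0.6, 0.1, -0.9]
opening: 0.0232
```

```bash
python3 -c "
from h import *
st();shift(8);side(8)"
```

```text
t 13.0 pos [0.5254 0.1184 0.147 ] jaw 70.37 xax [ 0.002  0.    -1.   ] F [ 0.6  0.1 -0.9] tq [ 0.01  0.02 -0.02] open 0.0232
heater shift mm: x -0.5 y 0.8  q 0.93
```

View pics/s8.png

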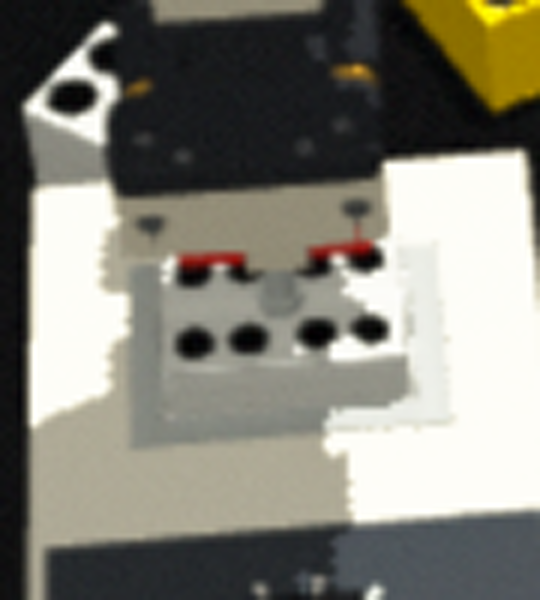

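The red paddle shows below the knuckles at about (210,262) and (340,250), and the fingertips still cover its upper half. Closing lightly and pushing +y.

{"method": "play_rows", "body": {"plan": [{"slide": [0,0,0],"roll": 0,"fingers": -0.9},{"slide": [0,0,0],"roll": 0,"fingers": -1},{"slide": [0,0,0],"roll": 0,"fingers": -1},{"slide": [0.03,0.09,0],"roll": 0,"fingers": -1},{"slide": [0.03,0.09,0],"roll": 0,"fingers": -1},{"slide": [0.03,0.09,0.02],"roll": 0,"fingers": -1},{"slide": [0,0,0],"roll": 0,"fingers": -1}], "squeeze": 4}}

```text
t: 13.98
tool_pos: [0.5264, 0.1248, 0.1452]
orientation: [0.266, 1.556, -0.272]
force: [-1.3, -8.0, -1.2]
opening: 0.0189
```

```bash
python3 -c "
from h import *
st();shift(9);side(9)"
```

```text
t 13.975 pos [0.5264 0.1248 0.1452] jaw 70.35 xax [-0.002 -0.003 -1.   ] F [-1.3 -8.  -1.2] tq [-1.37  0.4   0.06] open 0.0189
heater shift mm: x -0.5 y 0.6  q 0.92
```

View pics/s9.png

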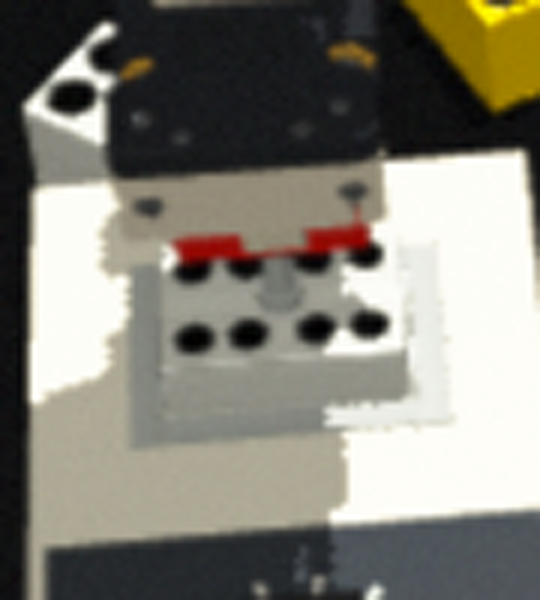

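{"method": "play_rows", "body": {"plan": [{"slide": [0,0,0],"roll": 0,"fingers": -1},{"slide": [0,0,0],"roll": 0,"fingers": -1},{"slide": [0.02,0.06,0],"roll": 0,"fingers": -1},{"slide": [0,0,0],"roll": 0,"fingers": -1}], "squeeze": 12}}

```text
t: 14.58
tool_pos: [0.5264, 0.1241, 0.1456]
orientation: [0.264, 1.557, -0.276]
force: [-8.2, -18.5, 4.7]
opening: 0.0118
```

```bash
python3 -c "
from h import *
st();shift(10);side(10)"
```

```text
t 14.575 pos [0.5264 0.1241 0.1456] jaw 70.29 xax [-0.004 -0.007 -1.   ] F [ -8.2 -18.5   4.7] tq [-3.51  1.49  0.02] open 0.0118
heater shift mm: x -0.5 y 0.7  q 0.91
```

View pics/s10.png

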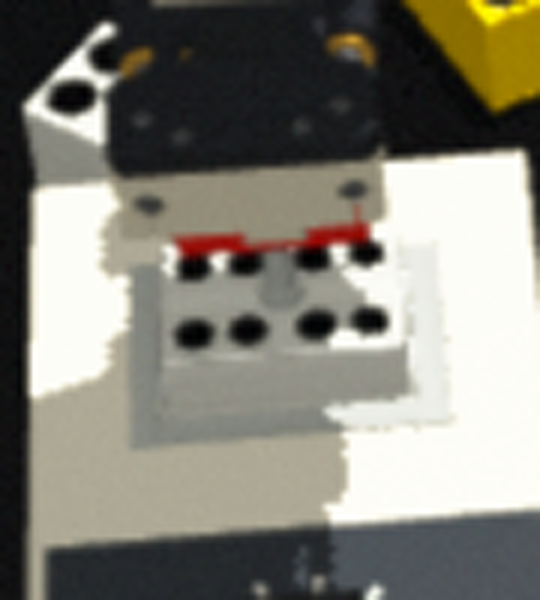

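The lean is about 4° with the heater still in place at 20 N of side force. Swinging to -y with a small climb.

{"method": "play_rows", "body": {"plan": [{"slide": [-0.055,-0.155,0],"roll": 0,"fingers": -1},{"slide": [-0.055,-0.155,0.02],"roll": 0,"fingers": -1},{"slide": [-0.055,-0.155,0.02],"roll": 0,"fingers": -1},{"slide": [-0.045,-0.125,0.02],"roll": 0,"fingers": -1},{"slide": [0,0,0],"roll": 0,"fingers": -1}], "squeeze": 9}}

```text
t: 15.3
tool_pos: [0.5224, 0.1135, 0.1482]
orientation: [0.272, 1.552, -0.263]
force: [4.8, 13.2, -2.9]
opening: 0.0126
```

```bash
python3 -c "
from h import *
st();shift(11);side(11)"
```

```text
t 15.3 pos [0.5224 0.1135 0.1482] jaw 70.44 xax [ 0.003  0.005 -1.   ] F [ 4.8 13.2 -2.9] tq [ 2.4  -0.97  0.02] open 0.0126
heater shift mm: x -0.8 y -0.1  q 0.97
```

View pics/s11.png

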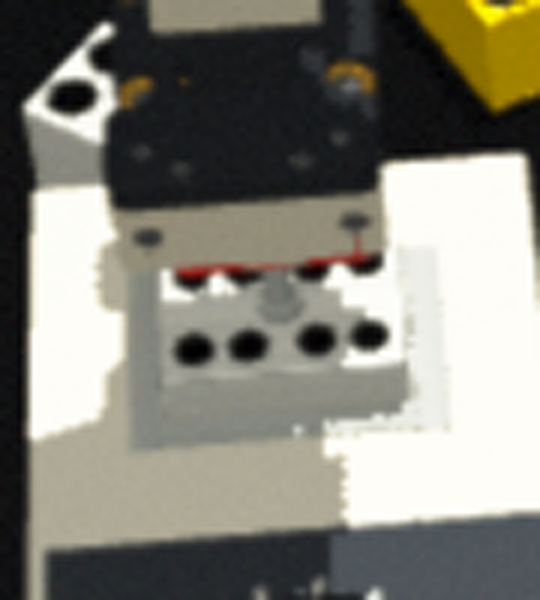

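The block is now leaning to -y, and the heater is within 1 mm. Rocking on, with a bit more climb per swing.

{"method": "play_rows", "body": {"plan": [{"slide": [0.055,0.155,0],"roll": 0,"fingers": -1},{"slide": [0.055,0.155,0.02],"roll": 0,"fingers": -1},{"slide": [0.055,0.155,0.03],"roll": 0,"fingers": -1},{"slide": [0.045,0.125,0.03],"roll": 0,"fingers": -1},{"slide": [0,0,0],"roll": 0,"fingers": -1}]}}

```text
t: 16.02
tool_pos: [0.5264, 0.1247, 0.1495]
orientation: [0.264, 1.557, -0.275]
force: [-7.7, -17.5, 2.4]
opening: 0.0147
```

```bash
python3 -c "
from h import *
st();shift(12);side(12)"
```

```text
t 16.025 pos [0.5264 0.1247 0.1495] jaw 70.32 xax [-0.004 -0.007 -1.   ] F [ -7.7 -17.5   2.4] tq [-3.09  1.22 -0.01] open 0.0147
heater shift mm: x -1.2 y -0.1  q 0.99
```

View pics/s12.png

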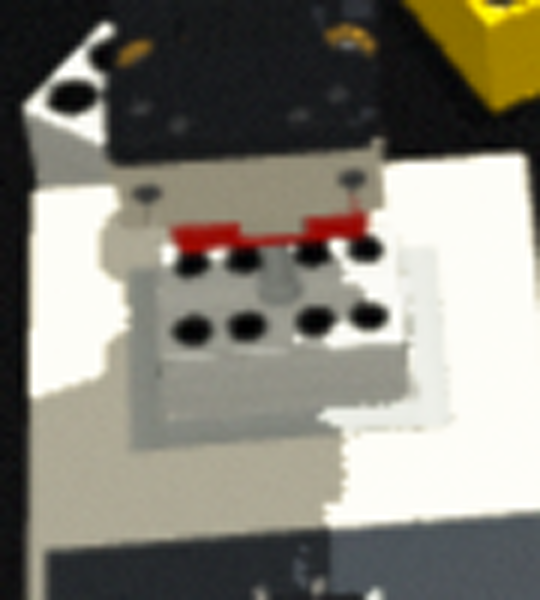

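{"method": "play_rows", "body": {"plan": [{"slide": [-0.055,-0.155,-0.02],"roll": 0,"fingers": -1},{"slide": [-0.055,-0.155,0.02],"roll": 0,"fingers": -1},{"slide": [-0.055,-0.155,0.03],"roll": 0,"fingers": -1},{"slide": [-0.045,-0.135,0.03],"roll": 0,"fingers": -1},{"slide": [0,0,0],"roll": 0,"fingers": -1}], "squeeze": 12}}

```text
t: 16.75
tool_pos: [0.5224, 0.1134, 0.1525]
orientation: [0.272, 1.552, -0.263]
force: [3.8, 13.4, -3.8]
opening: 0.0122
```

```bash
python3 -c "
from h import *
st();shift(13);side(13)"
```

```text
t 16.75 pos [0.5224 0.1134 0.1525] jaw 70.45 xax [ 0.003  0.006 -1.   ] F [ 3.8 13.4 -3.8] tq [ 2.55 -0.85  0.03] open 0.0122
heater shift mm: x -0.8 y -0.0  q 0.94
```

View pics/s13.png

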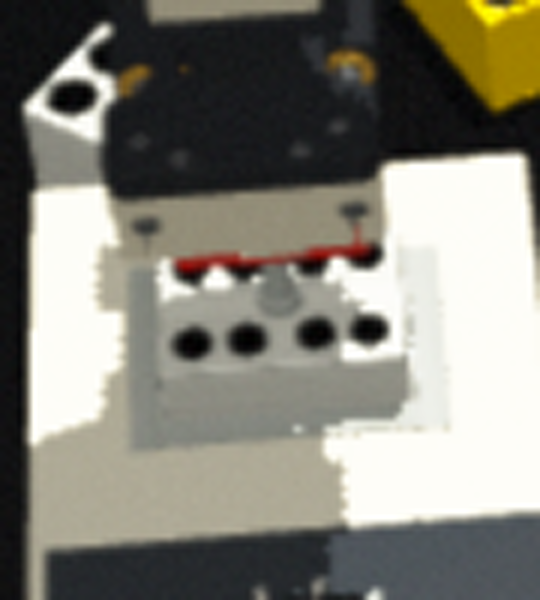

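Hole row rose about 1.2 px between equal leans, which is roughly 3 mm of climb over two swings. The heater is steady. I'll do two swings per call now.

{"method": "play_rows", "body": {"plan": [{"slide": [0.055,0.155,-0.02],"roll": 0,"fingers": -1},{"slide": [0.055,0.155,0.02],"roll": 0,"fingers": -1},{"slide": [0.055,0.155,0.03],"roll": 0,"fingers": -1},{"slide": [0.045,0.135,0.03],"roll": 0,"fingers": -1},{"slide": [0,0,0],"roll": 0,"fingers": -1},{"slide": [-0.055,-0.155,-0.02],"roll": 0,"fingers": -1},{"slide": [-0.055,-0.155,0.02],"roll": 0,"fingers": -1},{"slide": [-0.055,-0.155,0.03],"roll": 0,"fingers": -1},{"slide": [-0.045,-0.135,0.03],"roll": 0,"fingers": -1},{"slide": [0,0,0],"roll": 0,"fingers": -1}], "squeeze": 12}}

```text
t: 18.1
tool_pos: [0.5226, 0.1131, 0.1566]
orientation: [0.272, 1.552, -0.263]
force: [3.1, 11.7, 1.0]
opening: 0.0125
```

```bash
python3 -c "
from h import *
st();shift(14);side(14)"
```

```text
t 18.1 pos [0.5226 0.1131 0.1566] jaw 70.44 xax [ 0.003  0.005 -1.   ] F [ 3.1 11.7  1. ] tq [ 2.31 -0.63  0.04] open 0.0125
heater shift mm: x -0.9 y -0.0  q 0.99
```

View pics/s14.png

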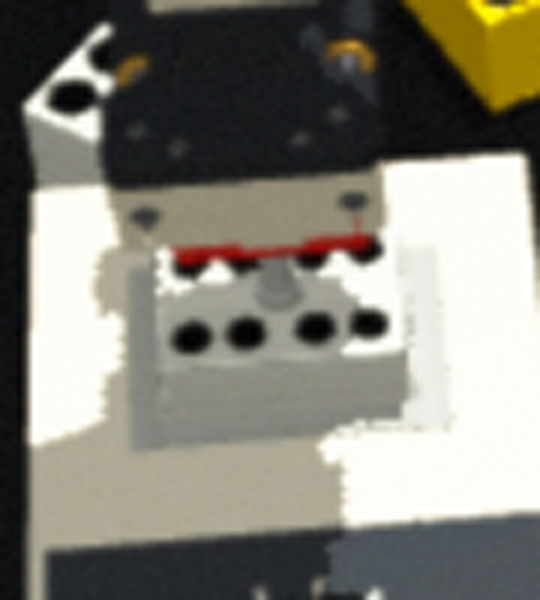

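Same again: 7 px of the zoomed picture, about 3 mm. Two more swings with slightly less lift.

{"method": "play_rows", "body": {"plan": [{"slide": [0.055,0.155,-0.02],"roll": 0,"fingers": -1},{"slide": [0.055,0.155,0.02],"roll": 0,"fingers": -1},{"slide": [0.055,0.155,0.03],"roll": 0,"fingers": -1},{"slide": [0.045,0.145,0.02],"roll": 0,"fingers": -1},{"slide": [0,0,0],"roll": 0,"fingers": -1},{"slide": [-0.055,-0.155,-0.02],"roll": 0,"fingers": -1},{"slide": [-0.055,-0.155,0.02],"roll": 0,"fingers": -1},{"slide": [-0.055,-0.155,0.03],"roll": 0,"fingers": -1},{"slide": [-0.045,-0.155,0.03],"roll": 0,"fingers": -1},{"slide": [0,0,0],"roll": 0,"fingers": -1}], "squeeze": 14}}

```text
t: 19.45
tool_pos: [0.523, 0.1128, 0.1607]
orientation: [0.272, 1.55, -0.263]
force: [3.4, 11.5, 5.1]
opening: 0.0121
```

```bash
python3 -c "
from h import *
st();shift(15);side(15)"
```

```text
t 19.45 pos [0.523  0.1128 0.1607] jaw 70.45 xax [ 0.005  0.005 -1.   ] F [ 3.4 11.5  5.1] tq [ 2.29 -0.47  0.02] open 0.0121
heater shift mm: x -0.9 y -0.1  q 0.95
```

View pics/s15.png

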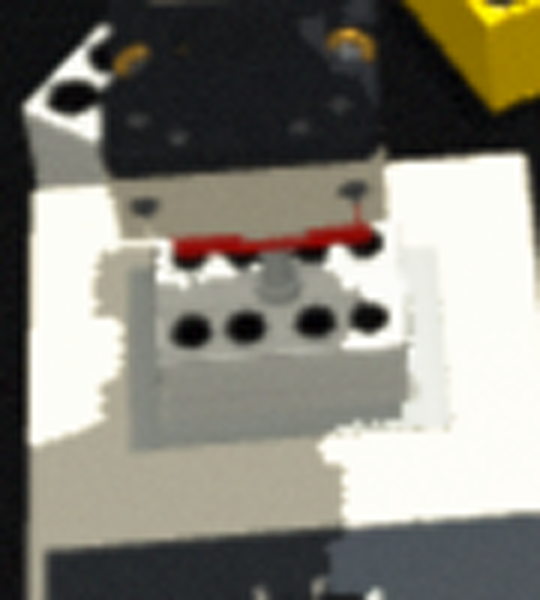

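{"method": "play_rows", "body": {"plan": [{"slide": [0.055,0.155,0],"roll": 0,"fingers": -1},{"slide": [0.055,0.155,0.02],"roll": 0,"fingers": -1},{"slide": [0.055,0.155,0.03],"roll": 0,"fingers": -1},{"slide": [0.045,0.155,0.03],"roll": 0,"fingers": -1},{"slide": [0,0,0],"roll": 0,"fingers": -1}], "squeeze": 14}}

```text
t: 20.18
tool_pos: [0.5274, 0.1259, 0.1616]
orientation: [0.265, 1.554, -0.273]
force: [-5.3, -12.2, 6.1]
opening: 0.0122
```

```bash
python3 -c "
from h import *
st();shift(16);side(16)"
```

```text
t 20.175 pos [0.5274 0.1259 0.1616] jaw 70.34 xax [-0.001 -0.005 -1.   ] F [ -5.3 -12.2   6.1] tq [-2.39  0.92  0.05] open 0.0122
heater shift mm: x -0.9 y -0.2  q 1.00
```

View pics/s16.png

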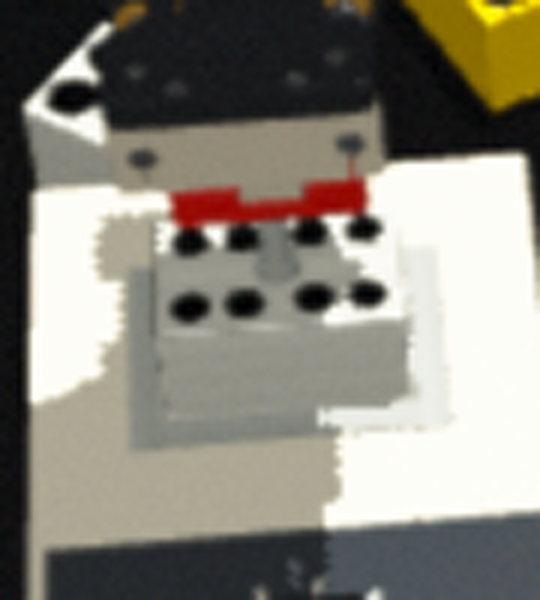

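Against the earlier +y lean the hole row is 4 px higher, about 11 mm more climb. It should be nearly free.

{"method": "play_rows", "body": {"plan": [{"slide": [-0.055,-0.155,0],"roll": 0,"fingers": -1},{"slide": [-0.055,-0.155,0.03],"roll": 0,"fingers": -1},{"slide": [-0.055,-0.155,0.03],"roll": 0,"fingers": -1},{"slide": [-0.045,-0.155,0.04],"roll": 0,"fingers": -1},{"slide": [0,0,0],"roll": 0,"fingers": -1}], "squeeze": 14}}

```text
t: 20.9
tool_pos: [0.5216, 0.1108, 0.1643]
orientation: [0.27, 1.554, -0.267]
force: [1.7, 4.5, -1.4]
opening: 0.012
```

```bash
python3 -c "
from h import *
st();shift(17)"
```

```text
t 20.9 pos [0.5216 0.1108 0.1643] jaw 70.39 xax [ 0.001  0.002 -1.   ] F [ 1.7  4.5 -1.4] tq [ 0.97 -0.37  0.03] open 0.012
heater shift mm: x -0.8 y -0.3  q 0.96
```

{"method": "play_rows", "body": {"plan": [{"slide": [0.055,0.155,0],"roll": 0,"fingers": -1},{"slide": [0.055,0.155,0.02],"roll": 0,"fingers": -1},{"slide": [0.055,0.155,0.03],"roll": 0,"fingers": -1},{"slide": [0.045,0.155,0.03],"roll": 0,"fingers": -1},{"slide": [0,0,0],"roll": 0,"fingers": -1}], "squeeze": 14}}

```text
t: 21.58
tool_pos: [0.5282, 0.1274, 0.1679]
orientation: [0.267, 1.553, -0.271]
force: [-2.0, -5.9, 8.0]
opening: 0.0125
```

```bash
python3 -c "
from h import *
st();shift(18);side(18)"
```

```text
t 21.575 pos [0.5282 0.1274 0.1679] jaw 70.36 xax [ 0.001 -0.003 -1.   ] F [-2.  -5.9  8. ] tq [-1.16  0.39  0.04] open 0.0125
heater shift mm: x -0.7 y -0.3  q 0.93
```

View pics/s18.png

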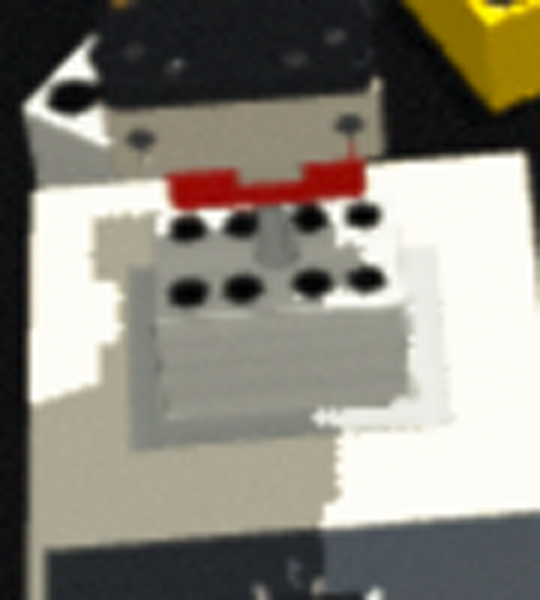

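Side force dropped to 6 N, so the strips seem to have let go. I'll return to upright over the well with a firmer grip and check the vertical pull.

{"method": "play_rows", "body": {"plan": [{"slide": [-0.05,-0.17,0.02],"roll": 0,"fingers": -1},{"slide": [-0.05,-0.165,0.03],"roll": 0,"fingers": -1},{"slide": [0,0,0.03],"roll": 0,"fingers": -1},{"slide": [0,0,0],"roll": 0,"fingers": -1}], "squeeze": 22}}

```text
t: 22.18
tool_pos: [0.5244, 0.1185, 0.1686]
orientation: [0.269, 1.555, -0.269]
force: [-0.3, 1.3, -5.3]
opening: 0.0121
```

```bash
python3 -c "
from h import *
st();shift(19);side(19)"
```

```text
t 22.175 pos [0.5244 0.1185 0.1686] jaw 70.38 xax [-0.001 -0.    -1.   ] F [-0.3  1.3 -5.3] tq [0.09 0.02 0.06] open 0.0121
heater shift mm: x -0.7 y 0.5  q 1.01
```

View pics/s19.png

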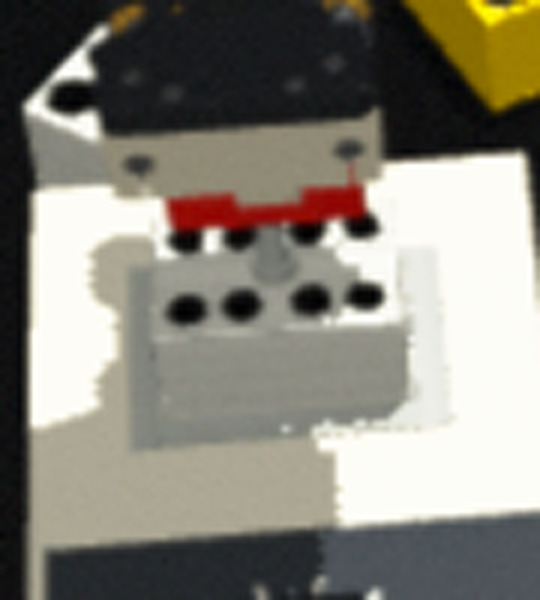

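Vertical load is 5.3 N, about the block's weight, and the side force is near zero. The block is free and I'm lifting it slowly.

{"method": "play_rows", "body": {"plan": [{"slide": [0,0,0.06],"roll": 0,"fingers": -1},{"slide": [0,0,0.07],"roll": 0,"fingers": -1},{"slide": [0,0,0.07],"roll": 0,"fingers": -1},{"slide": [0,0,0],"roll": 0,"fingers": -1}], "squeeze": 30}}

```text
t: 22.78
tool_pos: [0.525, 0.1186, 0.1755]
orientation: [0.269, 1.553, -0.269]
force: [0.5, -0.1, -3.3]
opening: 0.0116
```

```bash
python3 -c "
from h import *
st();shift(20);side(20)"
```

```text
t 22.775 pos [0.525  0.1186 0.1755] jaw 70.38 xax [ 0.001  0.    -1.   ] F [ 0.5 -0.1 -3.3] tq [-0.02 -0.02  0.06] open 0.0116
heater shift mm: x -0.8 y 0.5  q 1.02
```

View pics/s20.png

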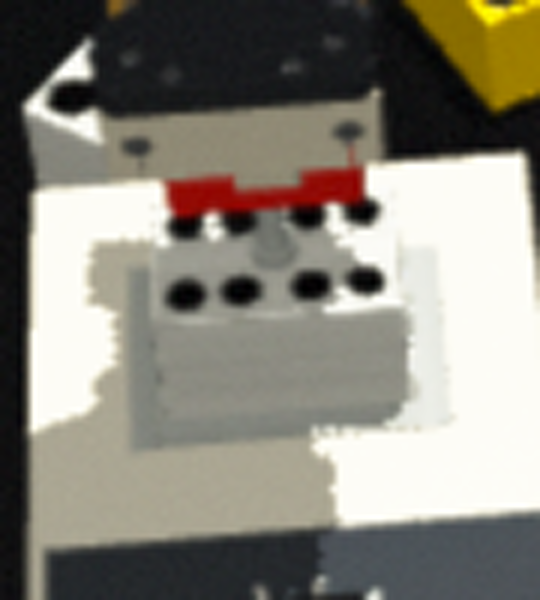

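```bash
cat > bz.py <<'E'
from h import *
def bz(cen,corners,k=6,o=(215,165)):
    c,s=np.cos(-.3445),np.sin(-.3445)
    for (u,v),lx in zip(corners,(-.0375,.0375)):
        l=(lx,-.025); X=[cen[0]+c*l[0]-s*l[1],cen[1]+s*l[0]+c*l[1]]
        px=(o[0]+u/k,o[1]+v/k)
        zs=np.linspace(.08,.2,1201); P=np.array([proj('side',[*X,z]) for z in zs])
        i=np.argmin(abs(P[:,1]-px[1])); print('top z',zs[i].round(4),'underside',(zs[i]-.046).round(4),'col err',(P[i,0]-px[0]).round(1))
E
python3 - <<'E'
from bz import *
print('s8');bz((.5255,.1188),[(160,372),(405,352)])
print('s20');bz((.5255,.1188),[(152,321),(403,304)])
E
```

```text
s8
top z 0.1107 underside 0.0647 col err 0.9
top z 0.1115 underside 0.0655 col err 1.2
s20Traceback (most recent call last):
  File "<stdin>", line 3, in <module>
  File "bz.py", line 7, in bz
    zs=np.linspace(.08,.2,1201); P=np.array([proj('side',[*X,z]) for z in zs])
                                             ~~~~^^^^^^^^^^^^^^^
  File "h.py", line 4, in proj
    k=robot.get_calibration(c); p=k['R']@np.array(X,float)+k['t']
ValueError: time passes only in moves, steps and waits
```

```bash
sed -i 's/^def proj/from functools import lru_cache\n@lru_cache(None)\ndef cal(c): return robot.get_calibration(c)\ndef proj/; s/k=robot.get_calibration(c);/k=cal(c);/' h.py; python3 - <<'E'
from bz import *
print('s20');bz((.5255,.1188),[(152,321),(403,304)])
E
```

```text
s20
top z 0.1344 underside 0.0884 col err 0.7
top z 0.1338 underside 0.0878 col err 0.8
```

Underside is at about 0.088 m and should be 0.110 m, so I'll raise 22 mm.

{"method": "play_rows", "body": {"plan": [{"slide": [0,0,0.1],"roll": 0,"fingers": -1},{"slide": [0,0,0.15],"roll": 0,"fingers": -1},{"slide": [0,0,0.15],"roll": 0,"fingers": -1},{"slide": [0,0,0.15],"roll": 0,"fingers": -1},{"slide": [0,0,0.12],"roll": 0,"fingers": -1},{"slide": [0,0,0.06],"roll": 0,"fingers": -1},{"slide": [0,0,0],"roll": 0,"fingers": -1},{"slide": [0,0,0],"roll": 0,"fingers": -1},{"slide": [0,0,0],"roll": 0,"fingers": -1}], "squeeze": 30}}

```text
t: 24.0
tool_pos: [0.5246, 0.1185, 0.1968]
orientation: [0.269, 1.554, -0.269]
force: [0.6, 0.9, -3.1]
opening: 0.0116
```

```bash
python3 -c "
from h import *
st();shift(21);side(21)"
```

```text
t 24.0 pos [0.5246 0.1185 0.1968] jaw 70.38 xax [-0. -0. -1.] F [ 0.6  0.9 -3.1] tq [ 0.05 -0.03 -0.01] open 0.0116
heater shift mm: x -0.5 y 0.2  q 1.03
```

View pics/s21.png

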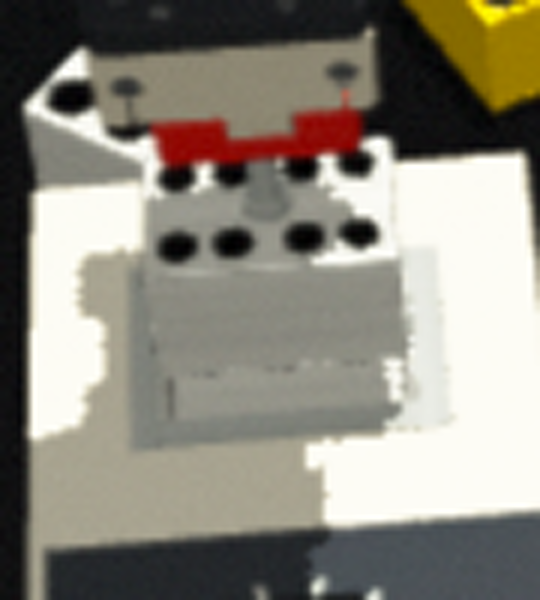

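View pics/top21_full.png

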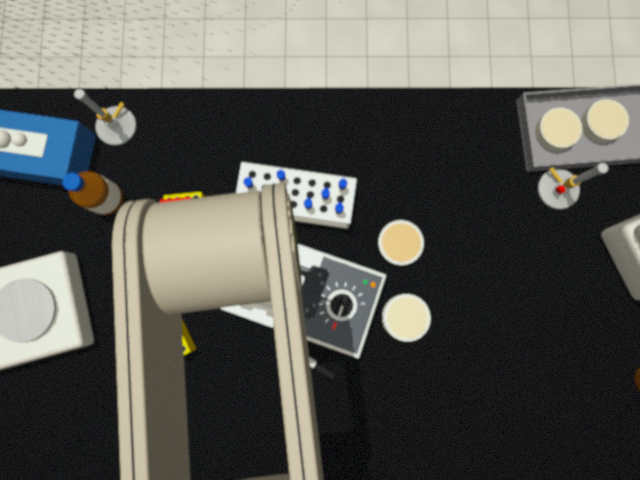

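View pics/side21_full.png

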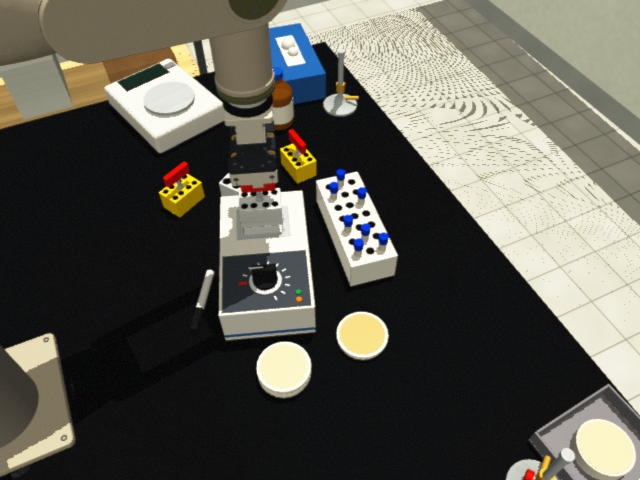

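```bash
python3 - <<'E'
from bz import *
bz((.525,.1188),[(148,273),(400,258)])
im=cv2.imread('pics/side21_full.png'); k=7; o=(225,170)
a=cv2.resize(im[o[1]:o[1]+75,o[0]:o[0]+70],None,fx=k,fy=k,interpolation=cv2.INTER_CUBIC)
c,s=np.cos(-.3445),np.sin(-.3445)
for off in (.110,):
  for x in (-.0375,.0375):
    for y in (-.025,.025):
      P=[]
      for z in (off,off+.046):
        X=[.5248+c*x-s*y,.1188+s*x+c*y,z]; p=(proj('side',X)-o+.5)*k; P.append(tuple(int(v) for v in p)); cv2.circle(a,P[-1],3,(0,255,0),-1)
      cv2.line(a,P[0],P[1],(0,255,0),1)
d=cv2.resize(cv2.imread('pics/top21_full.png')[280:340,310:370],(270,270),interpolation=cv2.INTER_CUBIC)
a=cv2.copyMakeBorder(a,0,0,0,280,cv2.BORDER_CONSTANT); a[:270,500:770]=d
cv2.imwrite('pics/ov21.png',a)
g=cv2.cvtColor(im,cv2.COLOR_BGR2HSV)
E
```

```text
top z 0.1563 underside 0.1103 col err -0.3
top z 0.1547 underside 0.1087 col err 0.4
```

View pics/ov21.png

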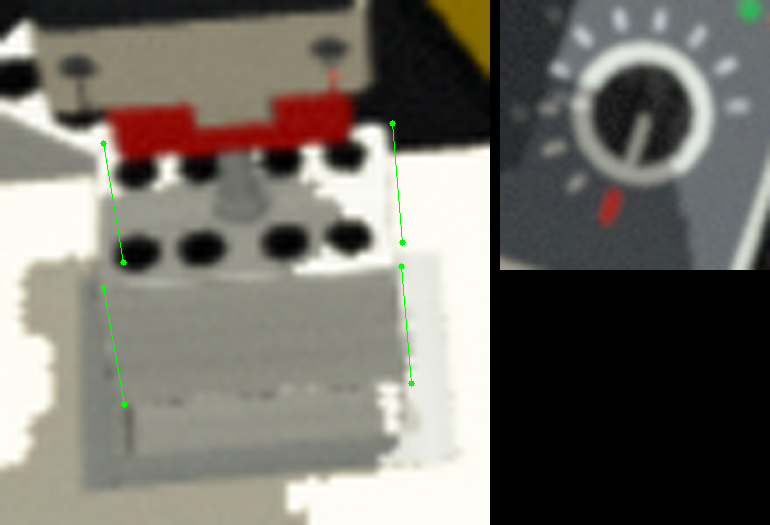

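```bash
python3 - <<'E'
from h import *
from scipy.optimize import least_squares
c,s=np.cos(-.3445),np.sin(-.3445)
def holes(n):
    g=cv2.cvtColor(cv2.imread(f'pics/side{n}_full.png'),cv2.COLOR_BGR2GRAY)
    G=cv2.resize(g,None,fx=6,fy=6,interpolation=cv2.INTER_CUBIC)
    m=(G<60).astype(np.uint8)
    k,_,st_,ce=cv2.connectedComponentsWithStats(m)
    r=[((ce[i]+.5)/6-.5) for i in range(1,k) if 400<st_[i,4]<2500 and 238*6<ce[i][0]<282*6 and 198*6<ce[i][1]<228*6]
    return np.array(sorted(r,key=lambda a:a[0]))
for n,z in ((3,.11),(8,.11),(19,.13),(20,.135),(21,.156)):
    h=holes(n); 
    print(n,h.round(2).tolist())
    if len(h)>=4:
        rows=[h[h[:,1]>h[:,1].mean()-0]] if len(h)==8 else [h]
        for q in rows:
            if len(q)<3: continue
            f=np.polyfit(q[:,0],q[:,1],1)
            # predicted slope at level
            a=proj('side',[.5248-c*.028+s*.012,.1188-s*.028-c*.012,z]);b=proj('side',[.5248+c*.028+s*.012,.1188+s*.028-c*.012,z])
            print('  slope',f[0].round(4),'level model',((b-a)[1]/(b-a)[0]).round(4))
E
```

```text
3 [[247.86, 222.28], [256.91, 221.62], [256.95, 198.16], [268.36, 220.6], [277.07, 220.1]]
  slope 0.1262 level model -0.0733
8 [[246.89, 210.01], [246.98, 221.8], [256.0, 221.09], [267.37, 220.04], [267.5, 208.64], [275.33, 207.51], [276.19, 219.36]]
  slope -0.1188 level model -0.0733
19 [[245.72, 216.23], [254.84, 215.44], [266.42, 214.57], [275.29, 213.86]]
  slope -0.0797 level model -0.0726
20 [[245.55, 213.79], [254.73, 212.99], [266.39, 212.1], [275.4, 211.3]]
  slope -0.0825 level model -0.0724
21 [[244.14, 205.79], [253.4, 205.07], [265.3, 204.14], [274.36, 203.38]]
  slope -0.0795 level model -0.0717
```

The overlay matches a level block with its underside at 0.109–0.110 m, and the hole-row slope differs from level by about 0.5°. The dial pointer is on the red mark, the heater is within 1 mm of its start, and the bystanders are unmoved in both views. Handing in.

```bash
python3 -c "
from h import *
st(); s=robot.read_state(); print(abs(s['dq']).max())
print(robot.close_job())"
```

```text
t 24.1 pos [0.5247 0.1185 0.1969] jaw 70.38 xax [-0. -0. -1.] F [-0.6 -0.7 -4.2] tq [ 0.04 -0.07  0.06] open 0.0116
0.001982345475571695
the job is handed in; nothing more can be done
None
```

I turned the dial to zero, rocked the block free by its red grip, and handed the job in at 24 s. The gripper is still holding the block over its well.

**One thing went wrong:** early on I pulled up and pushed sideways at the same time, and the heater slid about 4 mm towards +y. It slid back on the next swing. After I regripped only the top of the paddle, with a light squeeze and almost no vertical pull, it stayed put.

Last checks:
- **Dial:** the white pointer lies on the red zero mark.
- **Block:** its underside is about 20 mm above the deck, measured from one camera, so good to a millimetre or two. Its tilt about y is about 0.5°. I checked the lean in the other direction only by eye against a model overlay.
- **Grip:** it holds only about the top 8 mm of the paddle, at 30 N. The 4.2 N load is the block's weight, and the arm is still.
- **Heater:** it ended within 1 mm of where it started, by image comparison.
- **Other items:** the spare block, rack, dishes, marker and yellow look-alikes looked unmoved where I could see them. The arm hid some of them in the last pictures.

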